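Wind back the sander's belt tensioner and hold it

ROBOT

A 6-joint arm with a two-finger parallel gripper is mounted at the origin on the work surface. World frame = base frame: x ahead of the robot, y to its left, z up, the work surface at z = 0. Lengths are in m, angles in rad, forces in N, time in s.
With the tool pointing down it reaches from about 0.325 to 0.9 m from the base axis. Payload 6.1 kg.
Tool frame: the origin (TCP) lies at the very end of the fingers, on their centre line; the grasp point (between the pads) lies 19 mm behind it; z points along the fingers, y is the line along which they close (so a half turn about z gives the same grasp; the last joint's range is limited). The gripper opens to 85 mm and grips with 20 to 120 N. Pads are 22 mm wide; open, the fingers measure 114 mm over their backs; the gripper's body (76 mm by 85 mm) begins 54 mm behind the grasp point. The pads swing forward as they close: fully open they stand 13 mm farther back than shut.
Start: joints at [1.054, 0.22, 1.526, -0, 1.395, -0.126], TCP at [0.238, 0.578, 0.231] pointing down, gripper open.
Joint ranges: [-2.98, 2.98], [-0.91, 2.08], [0.09, 2.57], [-1.24, 4.39], [0.2, 2.65], [-2.68, 2.68]. Speed limits (rad/s): [2.57, 2.57, 3.01, 3.14, 3.14, 3.14].

INTERFACE

Orientations are given as [roll, pitch, yaw] about the fixed x, y, z axes, in that order (R = Rz(yaw) Ry(pitch) Rx(roll)).
In Python, from station import ctrl, vision gives the robot as it stands. The module is installed in compiled form; this text tells all that it offers.
- The arm moves only by the shell command python3 -m inch 'ROWS'. ROWS is JSON, a list of rows, each a list of 3 entries, a list of its own where there are three numbers: the turn, a rotation vector about the tool's x, y, z in units of 2 pi rad (1.0 is 2 pi rad), then the shift along the tool's x, y, z in units of 0.05 m (1.0 is 0.05 m), then the closure in counts, from 0 (fully open) to 255 (shut). A call has 1 to 20 rows; each row shifts and turns the commanded pose from where the row before left it, along the tool's axes as they then stand; what a row does not reach is not made up. A row lasts 1/12 s, in which the tool goes at most 41.7 mm and 7.16 degrees, less where a joint would pass 70% of its speed; a pose out of reach is approached as far as the arm can. A call with a number of a shift or a turn outside -1 to 1 is refused whole. A call with a gripper value outside its range is refused whole. The fingers move at their own pace and stop on an object; the grip force is fixed at half the most. Time passes only in rows, so rows that do not move let the fingers close. It gives the time, the measured TCP pose, the force, the opening and the grip force at its end, in the units of the state.
- ctrl.get_obs(): the state, without advancing time (a new reading comes with each control period).
- vision.snapshot(name): name is "scene" or "top"; returns (picture, depth): 480x640x3 uint8, red, green, blue; 480x640 float32, m along the optical axis (not along the pixel's ray), 0 where there is no reading.
- vision.camera_params(name): a dict with "fx", "fy", "cx", "cy" (pixels), "dist_coeffs" ([k1, k2, p1, p2, k3] as OpenCV has them; the pictures are not rectified), "R" (3x3) and "t" (3): a world point X has camera coordinates R X + t. Camera axes: x right, y down, z forward; pixel columns grow to the right and rows downward; lengths in m; the calibration is good to about 2 mm. A picture is of the moment at which its call begins. camera_params takes no time and is no camera call.
- ctrl.hand_in(): hands the job in; it is judged then, once.
The state is a dict: "time_s": time; "joint_pos": joint angles; "qd": joint speeds; "joint_efforts": joint torques, N m; "eef_pos": TCP position; "tool_rot": TCP orientation; "force": force on the tool from outside, world axes, zero at the start; "torque": the same for the moment, N m; "grip_width": finger opening in m; "grip_force": force on a finger pad.
Only numpy, scipy, OpenCV 4.12 (cv2) and the standard library are available. Lean on these libraries where they do the work, as an engineer would, in place of code of your own. Each camera call takes 0.05 s, during which the arm holds its last target. There are 200 camera calls.

TASK

The sander's drive unit stands open for a new belt, but a wooden offcut lies on its deck in the path of the blue tensioner arm: first take it out and lay it in the blue tray while the arm is still at rest. Then take the arm by its red post, swing it back against its spring until it rests fully at the yellow stop pin, and finish while still holding it there with the gripper, so that a belt could be slipped on. Leave the tray, the spare roller on the deck and the screw jar where they are.

Things in the scene. Friction and masses are not known exactly. Their poses are not given: they have to be found in the camera images.
- unit: grey drive unit fixed to the bench: case 240 (x) by 340 (y) mm, flat deck 50 mm above the bench, two aluminium pulleys up to 28 mm above the deck. Taller clutter (to 250 mm) stands only along the bench's back (over 0.77 m ahead of the robot) and sides (over 0.45 m off its centre line). Origin at the centre of its underside; x to its far side, y along it to its left, z up.
- hinge_pivot (a point): on the vertical hinge axis of the blue arm, 13 mm above the deck; axes as the unit's. Seen from above the arm swings anticlockwise: at joint value q the red post stands 130 mm from here, in direction 0.873 + q rad from the unit's x towards its y. Yellow stop pin (12 mm across, 22 mm high) at x -86, y +101 mm from here.
- tension_arm (a joint): angle of the arm in rad: 0 at rest, 1.22 fully wound back with its roller at the yellow pin, where it can go no farther. The spring always pulls it back to 0; about 3.5 N is felt at the post at rest, 10 N at the stop. Arm bar 18 mm wide, 9 to 17 mm above the deck.
- red_post (a point): steel roller (36 mm across, top 21 mm above the deck) at the arm's end with an upright round red post, 14 mm across, reaching 66 mm above the deck. Fixed to the arm. The point lies on the post's axis, 49 mm above the deck, about the middle of the free post; x points from the pivot along the arm.
- block_center (a point): centre of the loose brown wooden offcut, 56 mm (its x) by 28 mm (its y) by 32 mm high (z), about 60 g; at first it lies flat on the deck between the arm and the stop pin, blocking the swing.
- block: the same wooden offcut; origin at the centre of its underside.
- tray_in (a point): centre of the inner floor of the loose open blue tray; outside 170 mm (x) by 140 mm (y), 25 mm high, walls 4 mm, inner floor about 4 mm above the bench; 0.6 kg.
- tray: the same tray; origin at the centre of its underside.
- spare_roller: loose steel roller, 36 mm across, 18 mm high, standing on the deck of the drive unit in its near left corner; origin at the centre of its underside. Leave alone.
- screw_jar: jar, 64 mm across, 85 mm high, steel cap, in the middle beyond the drive unit and tray; origin at the centre of its underside. Leave alone.
Not all that is in view belongs to the job. Of the things shaped like the block, the wooden one is meant.

How it is judged:
By the outcome, as a careful person would: the job done as asked, in the order asked, and still so for the second after the job is handed in, while the arm keeps its last pose, push and grip.
It also fails if it takes over 50 s, if anything falls off the work surface, if the arm or the gripper's body presses on something with over 40 N, if the wrist force passes 120 N, or if a joint passes its speed limit or range.

## Working session

There is one attempt and no reset: what is moved stays moved. The work goes in short steps, Python scripts to look and compute and a shell command to move; the robot and the scene stay as the last step left them, time stands still between calls to the robot, and variables do not carry over. Pictures are saved under pics/ and viewed, at most 10 in all, crops included, and the job is handed in when it is done.

```bash
mkdir -p pics; cat > h.py <<'E'
import numpy as np, cv2
from station import ctrl, vision
def cam(n):
    p=vision.camera_params(n);K=np.array([[p['fx'],0,p['cx']],[0,p['fy'],p['cy']],[0,0,1.]])
    return K,np.array(p['dist_coeffs'],float),np.array(p['R']),np.array(p['t'])
def ray(n,uv,z):
    K,d,R,t=cam(n);q=cv2.undistortPoints(np.array(uv,float).reshape(-1,1,2),K,d).reshape(-1,2)
    D=np.c_[q,np.ones(len(q))]@R;c=-R.T@t
    return c+D*((z-c[2])/D[:,2])[:,None]
def proj(n,X):
    K,d,R,t=cam(n);return cv2.projectPoints(np.array(X,float).reshape(-1,1,3),cv2.Rodrigues(R)[0],t,K,d)[0].reshape(-1,2)
def shot(n,f):
    im,dp=vision.snapshot(n);cv2.imwrite('pics/'+f+'.png',im[:,:,::-1]);np.savez('pics/'+f+'.npz',im=im,dp=dp);return im,dp
E
python3 - <<'E'
from h import *
for n in('top','scene'):
    shot(n,n+'0');K,d,R,t=cam(n);print(n,-R.T@t,R[2])
print(ctrl.get_obs())
E
```

```text
top [0.40192596 0.01909331 1.24457782] [ 1.30117935e-01  8.99836203e-04 -9.91498116e-01]
scene [ 1.0961827  -0.25743457  0.57482877] [-0.69474595  0.36912809 -0.61731072]
{'time_s': 0.1, 'joint_pos': array([ 1.05391909e+00,  2.21159231e-01,  1.52748411e+00, -1.85881426e-05,
        1.39471247e+00, -1.26079056e-01]), 'qd': array([ 0.00025939, -0.00266468, -0.00517443, -0.00015706,  0.00059832,
       -0.00027752]), 'joint_efforts': array([ 1.09021581e-03, -4.98241103e+01, -3.90550125e+01, -8.52181097e-05,
        5.68326868e-03, -1.83159403e-05]), 'eef_pos': array([0.2378056 , 0.57740342, 0.23030789]), 'tool_rot': array([-3.13984119e+00, -2.03558611e-04,  2.75079757e+00]), 'force': array([ 0.03832303, -0.56090269,  0.23514809]), 'torque': array([-0.01520695,  0.01923662,  0.00782181]), 'grip_force': 0.0, 'grip_width': 0.08549049979590613}
```

View pics/top0.png

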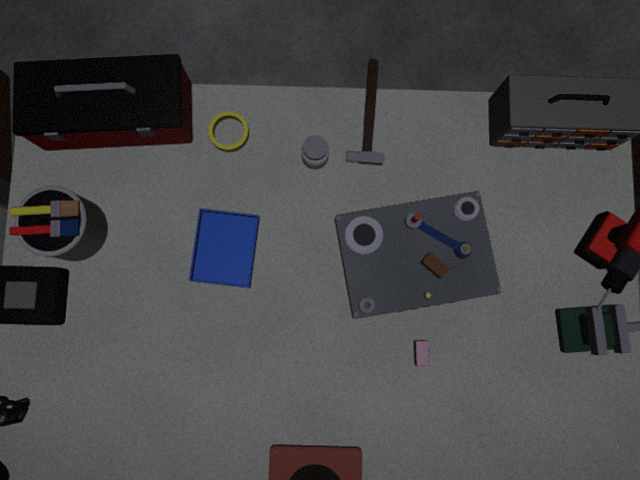

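View pics/scene0.png

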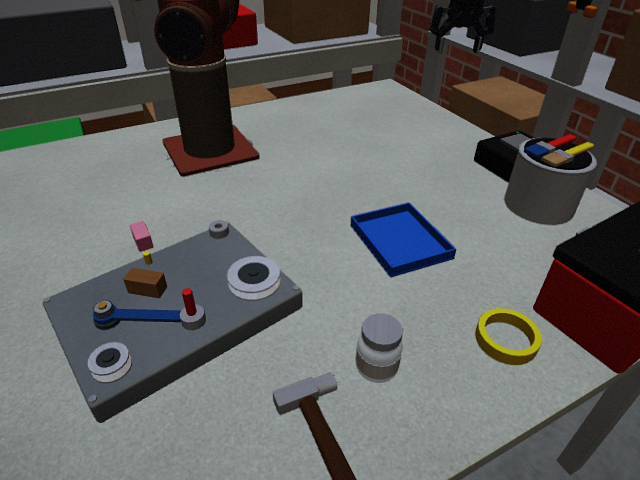

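Top view: the brown block is at (434,265), between the blue arm (pivot at (463,249), red post at (416,218)) and the yellow pin at (428,295). The tray is at (225,248).
Things that could pass for the block: brown on the deck (434,265), and pink on the bench (421,353). By the description I choose the brown one and check it in a crop.

```bash
python3 - <<'E'
from h import *
im=np.load('pics/top0.npz')['im'];hsv=cv2.cvtColor(im,cv2.COLOR_RGB2HSV)
def blob(lo,hi,roi):
    m=cv2.inRange(hsv,lo,hi);k=np.zeros_like(m);x0,y0,x1,y1=roi;k[y0:y1,x0:x1]=m[y0:y1,x0:x1]
    c=max(cv2.findContours(k,0,2)[0],key=cv2.contourArea);return c
def rect(c,z,nm):
    P=ray('top',c.reshape(-1,2),z)[:,:2].astype(np.float32);r=cv2.minAreaRect(P*1000);print(nm,np.round(r[0],1),np.round(r[1],1),r[2],'px',cv2.minAreaRect(c)[0],'n',cv2.contourArea(c))
rect(blob((5,100,40),(20,255,255),(400,240,460,290)),.082,'block')
rect(blob((100,120,40),(130,255,255),(180,200,270,295)),.025,'tray')
rect(blob((22,120,50),(35,255,255),(415,280,440,305)),.072,'pin')
rect(blob((0,150,60),(6,255,255),(400,205,430,230)),.116,'post')
u=im[180:330,325:510]
print('pivot',ray('top',[463,249],.07),'deck corners',ray('top',[[336,214],[479,192],[500,292],[354,318]],.05))
cv2.imwrite('pics/c0.png',cv2.convertScaleAbs(cv2.resize(u[:,:,::-1],None,fx=4,fy=4,interpolation=2),alpha=1.8))
E
```

```text
block [ 509.5 -249.8] [54.4 28. ] 51.597145080566406 px (435.3490295410156, 264.7400817871094) n 281.0
tray [541.6 225. ] [140.6 169. ] 84.8580093383789 px (223.70538330078125, 247.59201049804688) n 4284.0
pin [ 443.2 -234.7] [ 8.7 11. ] 1.5436427593231201 px (427.5, 295.0) n 14.5
post [ 608.4 -201.6] [ 8.7 10.9] 1.5944050550460815 px (416.5, 217.0) n 16.0
pivot [[ 0.54740854 -0.31431651  0.07      ]] deck corners [[ 0.62231573 -0.03075651  0.05      ]
 [ 0.68277994 -0.35809814  0.05      ]
 [ 0.45507073 -0.40220934  0.05      ]
 [ 0.3886441  -0.07585573  0.05      ]]
```

View pics/c0.png

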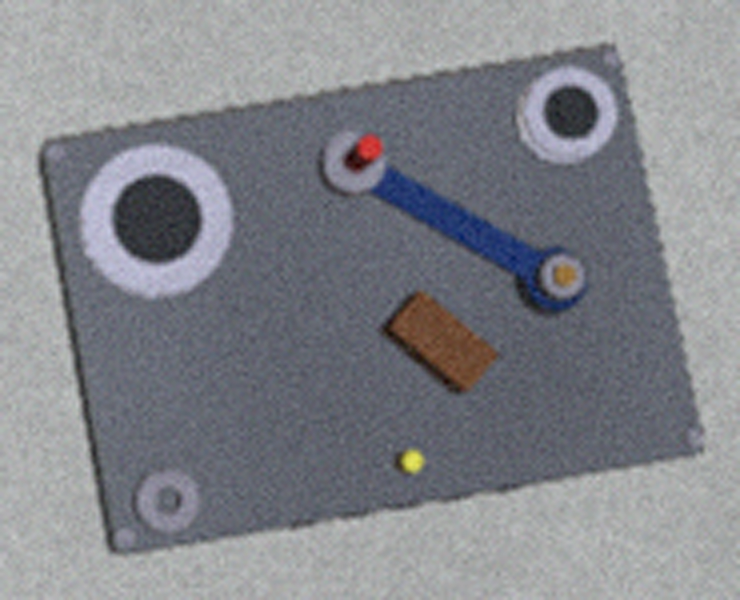

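The crop confirms the brown wooden block, at roughly (440,340) in the crop, between the arm and the yellow pin. Next I move across at the current height.

```bash
cat >> h.py <<'E'
from scipy.spatial.transform import Rotation as Ro
def need(x,y,z,yaw):
    o=ctrl.get_obs();R=Ro.from_euler('xyz',o['tool_rot']);G=Ro.from_euler('xyz',[np.pi,0,np.radians(yaw)])
    G2=min((G,G*Ro.from_euler('z',np.pi)),key=lambda g:(R.inv()*g).magnitude())
    print('t',round(o['time_s'],2),'pos',o['eef_pos'].round(4),'rpy',np.degrees(o['tool_rot']).round(1),'w',round(o['grip_width'],4),'gf',round(o['grip_force'],1),'F',o['force'].round(1),'j6',o['joint_pos'][5].round(2))
    print('turn units',((R.inv()*G2).as_rotvec()/2/np.pi).round(4),'shift units now',(R.inv().apply(np.array([x,y,z])-o['eef_pos'])/.05).round(3),'after turn',(G2.inv().apply(np.array([x,y,z])-o['eef_pos'])/.05).round(3))
E
R='[[0,0,0],[-0.39,-0.456,0],100]'
python3 -m inch '[[[0,0,0],[-0.39,-0.456,0],100],[[0,0,0],[-0.39,-0.456,0],100],[[0,0,0],[-0.39,-0.456,0],100],[[0,0,0],[-0.39,-0.456,0],100],[[0,0,0],[-0.39,-0.456,0],100],[[0,0,0],[-0.39,-0.456,0],100],[[0,0,0],[-0.39,-0.456,0],100],[[0,0,0],[-0.39,-0.456,0],100],[[0,0,0],[-0.39,-0.456,0],100],[[0,0,0],[-0.39,-0.456,0],100],[[0,0,0],[-0.39,-0.456,0],100],[[0,0,0],[-0.39,-0.456,0],100],[[0,0,0],[-0.39,-0.456,0],100],[[0,0,0],[-0.39,-0.456,0],100],[[0,0,0],[-0.39,-0.456,0],100],[[0,0,0],[-0.39,-0.456,0],100],[[0,0,0],[-0.39,-0.456,0],100],[[0,0,0],[-0.39,-0.456,0],100],[[0,0,0],[-0.39,-0.456,0],100],[[0,0,0],[-0.39,-0.456,0],100]]'
python3 -c "from h import *;need(.5095,-.25,.16,51.6)"
```

```text
time_s: 1.77
eef_pos: [0.4249, 0.0062, 0.231]
tool_rot: [3.142, -0.0, 2.751]
force: [0.6, 0.5, -0.3]
grip_width: 0.0519
grip_force: 0.0
t 1.77 pos [0.4249 0.0062 0.231 ] rpy [180.   -0.  157.6] w 0.0519 gf 0.0 F [ 0.6  0.5 -0.3] j6 -1.35
turn units [ 0.     -0.     -0.2056] shift units now [-3.518 -4.093  1.42 ] after turn [ 2.965 -4.509  1.421]
```

```bash
python3 -m inch '[[[0,0,0],[-0.391,-0.455,0],100],[[0,0,0],[-0.391,-0.455,0],100],[[0,0,0],[-0.391,-0.455,0],100],[[0,0,0],[-0.391,-0.455,0],100],[[0,0,0],[-0.391,-0.455,0],100],[[0,0,0],[-0.391,-0.455,0],100],[[0,0,0],[-0.391,-0.455,0],100],[[0,0,0],[-0.391,-0.455,0],100],[[0,0,0],[-0.391,-0.455,0],100]]'
python3 -m inch '[[[0,0,0.0184],[0,0,0.05],100],[[0,0,0.0184],[0,0,0.05],100],[[0,0,0.0184],[0,0,0.05],100],[[0,0,0.0184],[0,0,0.05],100],[[0,0,0.0184],[0,0,0.05],100],[[0,0,0.0184],[0,0,0.05],100],[[0,0,0.0184],[0,0,0.05],100],[[0,0,0.0184],[0,0,0.05],100],[[0,0,0.0184],[0,0,0.05],100],[[0,0,0.0184],[0,0,0.05],100],[[0,0,0.0184],[0,0,0.05],100],[[0,0,0.0184],[0,0,0.05],100],[[0,0,0.0184],[0,0,0.05],100],[[0,0,0.0184],[0,0,0.05],100],[[0,0,0.0184],[0,0,0.05],100],[[0,0,0.0184],[0,0,0.05],100],[[0,0,0],[0,0,0],100],[[0,0,0],[0,0,0],100]]'
python3 -c "from h import *;need(.5095,-.25,.055,51.6);shot('scene','s1')"
```

```text
time_s: 2.52
eef_pos: [0.5096, -0.25, 0.2307]
tool_rot: [3.141, -0.001, 2.751]
force: [0.6, 0.4, 0.6]
grip_width: 0.052
grip_force: 0.0
time_s: 4.02
eef_pos: [0.5093, -0.2484, 0.1908]
tool_rot: [-3.14, 0.0, 0.904]
force: [-0.1, -0.3, -0.7]
grip_width: 0.0522
grip_force: 0.0
t 4.02 pos [ 0.5093 -0.2484  0.1908] rpy [-179.9    0.    51.8] w 0.0522 gf 0.0 F [-0.1 -0.3 -0.7] j6 0.07
turn units [-0.0002  0.      0.0006] shift units now [-0.022  0.025  2.716] after turn [-0.022  0.022  2.716]
```

View pics/s1.png

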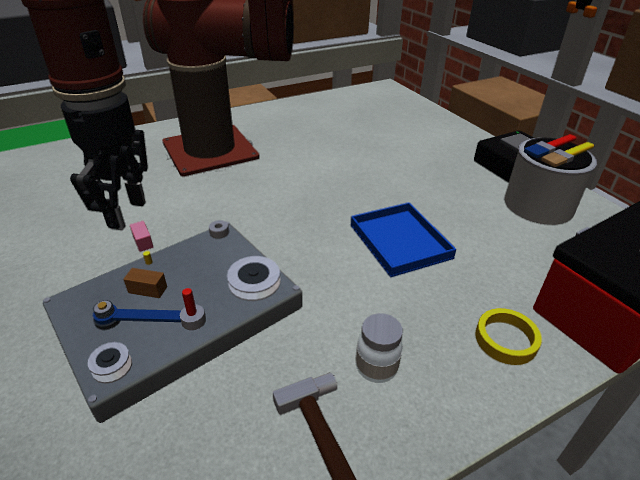

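The gripper hovers at (115,190) in the scene view, with the block at (145,282) untouched. I check the block fix in this second view before going down.

```bash
python3 -c "
from h import *
print(proj('scene',[[.5095,-.25,.066],[.509,-.248,.191]]))
im=np.load('pics/s1.npz')['im'];h=cv2.cvtColor(im,cv2.COLOR_RGB2HSV);m=cv2.inRange(h,(5,100,40),(20,255,255))[255:305,110:180];print(cv2.boundingRect(m),cv2.moments(m,True)['m10']/m.astype(bool).sum()+110,cv2.moments(m,True)['m01']/m.astype(bool).sum()+255)"
python3 -m inch '[[[0,0,0],[0,0,0.4],100],[[0,0,0],[0,0,0.4],100],[[0,0,0],[0,0,0.4],100],[[0,0,0],[0,0,0.4],100],[[0,0,0],[0,0,0.2],100],[[0,0,0],[0,0,0],100]]'
python3 -c "from h import *;need(.5095,-.25,.055,51.6)"
```

```text
[[146.75311085 282.06753914]
 [128.90072282 217.67119857]]
(14, 2, 39, 41) 142.48305084745763 281.6864406779661
time_s: 4.57
eef_pos: [0.5079, -0.2475, 0.0985]
tool_rot: [-3.136, 0.0, 0.903]
force: [-0.8, 0.1, -0.6]
grip_width: 0.0521
grip_force: 0.0
t 4.57 pos [ 0.5079 -0.2475  0.0985] rpy [-179.7    0.    51.7] w 0.0521 gf 0.0 F [-0.8  0.1 -0.6] j6 0.08
turn units [-0.0008  0.0001  0.0004] shift units now [-0.019  0.061  0.871] after turn [-0.02   0.056  0.871]
```

```bash
python3 -m inch '[[[0,0,0],[-0.02,0.05,0.2],100],[[0,0,0],[0,0,0.25],100],[[0,0,0],[0,0,0.25],100],[[0,0,0],[0,0,0.15],100],[[0,0,0],[0,0,0],100],[[0,0,0],[0,0,0],160],[[0,0,0],[0,0,0],200],[[0,0,0],[0,0,0],220],[[0,0,0],[0,0,0],220],[[0,0,0],[0,0,0],220],[[0,0,0],[0,0,0],220],[[0,0,0],[0,0,0],220]]'
python3 -c "from h import *;need(.5095,-.25,.16,51.6)"
```

```text
time_s: 5.57
eef_pos: [0.5114, -0.2513, 0.0594]
tool_rot: [3.14, -0.0, 0.901]
force: [0.6, 0.5, 2.4]
grip_width: 0.0269
grip_force: 59.7
t 5.57 pos [ 0.5114 -0.2513  0.0594] rpy [179.9  -0.   51.6] w 0.0269 gf 59.7 F [0.6 0.5 2.4] j6 0.07
turn units [ 0.0002 -0.      0.0001] shift units now [-0.004 -0.043 -2.011] after turn [-0.004 -0.046 -2.011]
```

Block gripped (27 mm). Lift it and carry it to the tray.

```bash
python3 -m inch '[[[0,0,0],[0,0,-0.2],220],[[0,0,0],[0,0,-0.4],220],[[0,0,0],[0,0,-0.4],220],[[0,0,0],[0,0,-0.4],220],[[0,0,0],[0,0,-0.4],220],[[0,0,0],[0,0,-0.4],220],[[0,0,0],[0,0,-0.2],220]]'
python3 -m inch '[[[0,0,0],[0.392,-0.2715,0],220],[[0,0,0],[0.392,-0.2715,0],220],[[0,0,0],[0.392,-0.2715,0],220],[[0,0,0],[0.392,-0.2715,0],220],[[0,0,0],[0.392,-0.2715,0],220],[[0,0,0],[0.392,-0.2715,0],220],[[0,0,0],[0.392,-0.2715,0],220],[[0,0,0],[0.392,-0.2715,0],220],[[0,0,0],[0.392,-0.2715,0],220],[[0,0,0],[0.392,-0.2715,0],220],[[0,0,0],[0.392,-0.2715,0],220],[[0,0,0],[0.392,-0.2715,0],220],[[0,0,0],[0.392,-0.2715,0],220],[[0,0,0],[0.392,-0.2715,0],220],[[0,0,0],[0.392,-0.2715,0],220],[[0,0,0],[0.392,-0.2715,0],220],[[0,0,0],[0.392,-0.2715,0],220],[[0,0,0],[0.392,-0.2715,0],220],[[0,0,0],[0.392,-0.2715,0],220],[[0,0,0],[0.392,-0.2715,0],220]]'
python3 -c "from h import *;need(.5416,.225,.0145,51.6)"
```

```text
time_s: 6.15
eef_pos: [0.512, -0.2516, 0.1822]
tool_rot: [3.138, -0.0, 0.901]
force: [0.7, -0.3, -0.3]
grip_width: 0.027
grip_force: 59.4
time_s: 7.82
eef_pos: [0.541, 0.226, 0.1784]
tool_rot: [-3.141, 0.001, 0.901]
force: [0.8, -1.3, -0.7]
grip_width: 0.0266
grip_force: 59.4
t 7.82 pos [0.541  0.226  0.1784] rpy [-180.     0.    51.6] w 0.0266 gf 59.4 F [ 0.8 -1.3 -0.7] j6 0.93
turn units [-0.0001  0.0001  0.0001] shift units now [-0.006  0.022  3.279] after turn [-0.008  0.021  3.279]
```

```bash
python3 -m inch '[[[0,0,0],[0,0,0.2],220],[[0,0,0],[0,0,0.4],220],[[0,0,0],[0,0,0.4],220],[[0,0,0],[0,0,0.4],220],[[0,0,0],[0,0,0.4],220],[[0,0,0],[0,0,0.4],220],[[0,0,0],[0,0,0.4],220],[[0,0,0],[0,0,0.3],220],[[0,0,0],[0,0,0.15],220],[[0,0,0],[0,0,0.06],220],[[0,0,0],[0,0,0],220],[[0,0,0],[0,0,0],220]]'
python3 -c "from h import *;need(.5416,.225,.0145,51.6)"
```

```text
time_s: 8.82
eef_pos: [0.5421, 0.2249, 0.0241]
tool_rot: [3.141, -0.001, 0.901]
force: [-1.0, 0.2, -0.6]
grip_width: 0.0268
grip_force: 59.4
t 8.82 pos [0.5421 0.2249 0.0241] rpy [180.   -0.   51.6] w 0.0268 gf 59.4 F [-1.   0.2 -0.6] j6 0.93
turn units [ 0.0001 -0.0001  0.0001] shift units now [-0.005 -0.01   0.191] after turn [-0.004 -0.01   0.191]
```

```bash
python3 -m inch '[[[0,0,0],[0,0,0.06],220],[[0,0,0],[0,0,0.06],220],[[0,0,0],[0,0,0.04],220],[[0,0,0],[0,0,0],220],[[0,0,0],[0,0,0],220]]'
python3 -c "from h import *;need(.5416,.225,.0145,51.6)"
```

```text
time_s: 9.23
eef_pos: [0.5414, 0.2249, 0.0152]
tool_rot: [-3.142, 0.0, 0.901]
force: [0.1, 0.3, -0.6]
grip_width: 0.0273
grip_force: 59.4
t 9.23 pos [0.5414 0.2249 0.0152] rpy [-180.     0.    51.6] w 0.0273 gf 59.4 F [ 0.1  0.3 -0.6] j6 0.93
turn units [-0.      0.      0.0001] shift units now [0.004 0.002 0.015] after turn [0.004 0.002 0.015]
```

```bash
python3 -m inch '[[[0,0,0],[0,0,0.02],220],[[0,0,0],[0,0,0],180],[[0,0,0],[0,0,0],150],[[0,0,0],[0,0,0],110],[[0,0,0],[0,0,0],100],[[0,0,0],[0,0,0],100],[[0,0,0],[0,0,-0.2],100],[[0,0,0],[0,0,-0.4],100],[[0,0,0],[0,0,-0.5],100],[[0,0,0],[0,0,-0.5],100],[[0,0,0],[0,0,-0.5],100],[[0,0,0],[0,0,-0.5],100],[[0,0,0],[0,0,-0.5],100],[[0,0,0],[0,0,-0.5],100],[[0,0,0],[0,0,-0.2],100]]'
python3 - <<'E'
from h import *
need(.6084,-.2016,.2,60);im,d=shot('scene','s2')
E
```

```text
time_s: 10.48
eef_pos: [0.5434, 0.2254, 0.2096]
tool_rot: [3.138, -0.005, 0.901]
force: [1.1, -0.3, 1.0]
grip_width: 0.0519
grip_force: 0.0
t 10.48 pos [0.5434 0.2254 0.2096] rpy [179.8  -0.3  51.6] w 0.0519 gf 0.0 F [ 1.1 -0.3  1. ] j6 0.93
turn units [ 0.0007 -0.0008 -0.0232] shift units now [-5.89   6.32   0.185] after turn [-6.746  5.396  0.191]
```

View pics/s2.png

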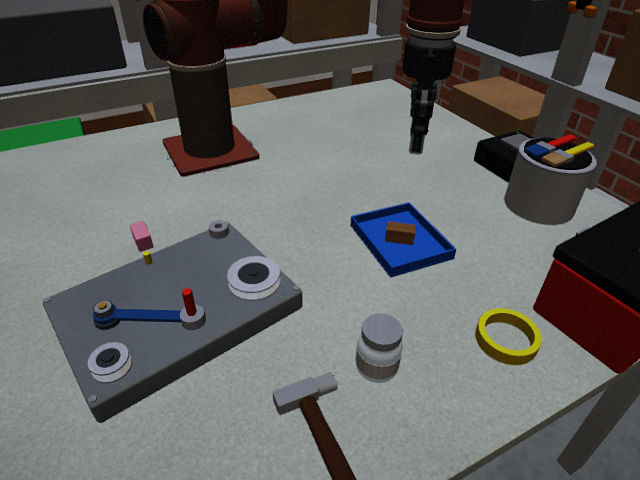

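The block lies in the tray at (400,232), and everything else is undisturbed. Next is the post: the closing line goes tangential to the swing, so yaw 61°.

```bash
python3 -m inch '[[[0,0,0],[-0.327,0.351,0],100],[[0,0,0],[-0.327,0.351,0],100],[[0,0,0],[-0.327,0.351,0],100],[[0,0,0],[-0.327,0.351,0],100],[[0,0,0],[-0.327,0.351,0],100],[[0,0,0],[-0.327,0.351,0],100],[[0,0,0],[-0.327,0.351,0],100],[[0,0,0],[-0.327,0.351,0],100],[[0,0,0],[-0.327,0.351,0],100],[[0,0,0],[-0.327,0.351,0],100],[[0,0,0],[-0.327,0.351,0],100],[[0,0,0],[-0.327,0.351,0],100],[[0,0,0],[-0.327,0.351,0],100],[[0,0,0],[-0.327,0.351,0],100],[[0,0,0],[-0.327,0.351,0],100],[[0,0,0],[-0.327,0.351,0],100],[[0,0,0],[-0.327,0.351,0],100],[[0,0,0],[-0.327,0.351,0],100],[[0,0,-0.013],[0,0,0],100],[[0,0,-0.013],[0,0,0],100]]'
python3 -m inch '[[[0,0,0],[0,0,0.2],100],[[0,0,0],[0,0,0.3],100],[[0,0,0],[0,0,0.3],100],[[0,0,0],[0,0,0],100],[[0,0,0],[0,0,0],100]]'
python3 - <<'E'
from h import *
need(.609,-.202,.083,60.9)
im,d=shot('top','t3');cv2.imwrite('pics/t3c.png',cv2.convertScaleAbs(cv2.resize(im[180:330,325:510,::-1],None,fx=4,fy=4,interpolation=2),alpha=1.8))
im,d=shot('scene','s3');h=cv2.cvtColor(im,cv2.COLOR_RGB2HSV);m=cv2.inRange(h,(0,150,60),(6,255,255))[280:325,170:205]
print(cv2.boundingRect(m),proj('scene',[[.609,-.202,.116],[.609,-.202,.071],ctrl.get_obs()['eef_pos']]))
E
```

```text
time_s: 12.2
eef_pos: [0.6056, -0.2034, 0.2023]
tool_rot: [-3.139, 0.0, 1.066]
force: [0.4, -0.1, 0.2]
grip_width: 0.0518
grip_force: 0.0
time_s: 12.62
eef_pos: [0.6051, -0.201, 0.1618]
tool_rot: [-3.137, 0.0, 1.063]
force: [0.7, 0.3, 0.1]
grip_width: 0.0517
grip_force: 0.0
t 12.62 pos [ 0.6051 -0.201   0.1618] rpy [-179.7    0.    60.9] w 0.0517 gf 0.0 F [0.7 0.3 0.1] j6 0.06
turn units [-0.0007  0.      0.    ] shift units now [0.021 0.085 1.575] after turn [0.021 0.079 1.576]
(12, 8, 12, 28) [[188.14200707 289.75930672]
 [193.19530975 311.67113191]
 [181.90420313 262.81520148]]
```

View pics/s3.png

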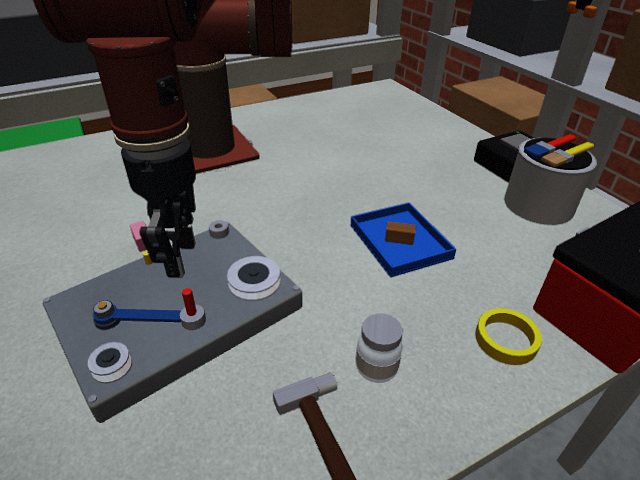

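The open gripper is right above the post, whose top is at (188,290); that agrees with the projected fix (188,290). Go down and close.

```bash
python3 -m inch '[[[0,0,0],[0.02,0.08,0.15],100],[[0,0,0],[0,0,0.3],100],[[0,0,0],[0,0,0.3],100],[[0,0,0],[0,0,0.3],100],[[0,0,0],[0,0,0.3],100],[[0,0,0],[0,0,0.2],100],[[0,0,0],[0,0,0],100],[[0,0,0],[0,0,0],150],[[0,0,0],[0,0,0],180],[[0,0,0],[0,0,0],210],[[0,0,0],[0,0,0],235],[[0,0,0],[0,0,0],255],[[0,0,0],[0,0,0],255],[[0,0,0],[0,0,0],255],[[0,0,0],[0,0,0],255]]'
python3 - <<'E'
from h import *
need(.609,-.202,.083,60.9)
# chord rows for the swing: n equal steps of 70deg about pivot, post at tool origin
for n in(20,22,24):
    a=1.22/n; print(n,'turn',a/2/np.pi,'shift',np.array([.13*(np.cos(a)-1),-.13*np.sin(a)])/.05)
E
```

```text
time_s: 13.97
eef_pos: [0.6112, -0.2033, 0.0884]
tool_rot: [3.14, -0.0, 1.064]
force: [-2.3, 1.2, 6.0]
grip_width: 0.0122
grip_force: 58.5
t 13.97 pos [ 0.6112 -0.2033  0.0884] rpy [179.9  -0.   61. ] w 0.0122 gf 58.5 F [-2.3  1.2  6. ] j6 0.06
turn units [ 0.0003 -0.      0.0002] shift units now [ 0.002 -0.052  0.108] after turn [ 0.002 -0.052  0.109]
20 turn 0.009708451528605616 shift [-0.0048358  -0.15850166]
22 turn 0.008825865026005105 shift [-0.00399674 -0.14410793]
24 turn 0.008090376273838013 shift [-0.00335851 -0.13210975]
```

Post gripped. Swing along the arc about the pivot, in stages.

```bash
python3 -m inch '[[[0,0,-0.0081],[-0.0034,-0.132,0],255],[[0,0,-0.0081],[-0.0034,-0.132,0],255],[[0,0,-0.0081],[-0.0034,-0.132,0],255],[[0,0,-0.0081],[-0.0034,-0.132,0],255],[[0,0,-0.0081],[-0.0034,-0.132,0],255],[[0,0,-0.0081],[-0.0034,-0.132,0],255],[[0,0,0],[0,0,0],255]]'
cat >> h.py <<'E'
def arc(px=.5463,py=-.316):
    o=ctrl.get_obs();v=o['eef_pos'][:2]-[px,py];a=np.arctan2(v[1],v[0]);q=a-.19-.873
    u=np.array([np.cos(a),np.sin(a)]);F=o['force'];print('r',np.hypot(*v).round(4),'q',q.round(3),'yaw-a deg',np.degrees(o['tool_rot'][2]-a).round(1),'Frad',(F[:2]@u).round(1),'Ftan',(F[1]*u[0]-F[0]*u[1]).round(1),'Fz',F[2].round(1))
    need(px+.13*np.cos(2.283),py+.13*np.sin(2.283),.088,130.8)
E
python3 -c "from h import *;arc()"
```

```text
time_s: 14.55
eef_pos: [0.5747, -0.1899, 0.0885]
tool_rot: [3.137, 0.001, 1.371]
force: [4.9, -0.7, 1.4]
grip_width: 0.0121
grip_force: 59.2
r 0.1293 q 0.286 yaw-a deg 1.3 Frad 0.4 Ftan -4.9 Fz 1.4
t 14.55 pos [ 0.5747 -0.1899  0.0885] rpy [179.7   0.   78.6] w 0.0121 gf 59.2 F [ 4.9 -0.7  1.4] j6 -0.25
turn units [ 0.0006  0.0004 -0.1451] shift units now [-0.993 -2.112  0.   ] after turn [ 1.061 -2.078  0.009]
```

Radius and force look right: about 5 N of spring pull and almost no radial force. Continue.

```bash
python3 -m inch '[[[0,0,-0.0081],[-0.0034,-0.132,0],255],[[0,0,-0.0081],[-0.0034,-0.132,0],255],[[0,0,-0.0081],[-0.0034,-0.132,0],255],[[0,0,-0.0081],[-0.0034,-0.132,0],255],[[0,0,-0.0081],[-0.0034,-0.132,0],255],[[0,0,-0.0081],[-0.0034,-0.132,0],255],[[0,0,-0.0081],[-0.0034,-0.132,0],255],[[0,0,-0.0081],[-0.0034,-0.132,0],255],[[0,0,-0.0081],[-0.0034,-0.132,0],255],[[0,0,-0.0081],[-0.0034,-0.132,0],255],[[0,0,-0.0081],[-0.0034,-0.132,0],255],[[0,0,-0.0081],[-0.0034,-0.132,0],255],[[0,0,0],[0,0,0],255]]'
python3 -c "from h import *;arc()"
```

```text
time_s: 15.63
eef_pos: [0.4974, -0.1972, 0.0884]
tool_rot: [3.137, 0.001, 1.981]
force: [4.6, 6.3, 5.2]
grip_width: 0.012
grip_force: 59.6
r 0.1285 q 0.898 yaw-a deg 1.1 Frad 4.1 Ftan -6.7 Fz 5.2
t 15.63 pos [ 0.4974 -0.1972  0.0884] rpy [1.798e+02 1.000e-01 1.135e+02] w 0.012 gf 59.6 F [4.6 6.3 5.2] j6 -0.94
turn units [ 0.0006  0.0003 -0.0481] shift units now [-0.087 -0.824  0.006] after turn [ 0.162 -0.813  0.009]
```

```bash
python3 -m inch '[[[0,0,-0.0081],[0.006,-0.132,0],255],[[0,0,-0.0081],[0.006,-0.132,0],255],[[0,0,-0.0081],[0.004,-0.132,0],255],[[0,0,-0.0081],[0.004,-0.132,0],255],[[0,0,-0.0081],[0.004,-0.132,0],255],[[0,0,-0.0041],[0,-0.066,0],255],[[0,0,0],[0,0,0],255],[[0,0,0],[0,0,0],255]]'
python3 -c "from h import *;arc()"
```

```text
time_s: 16.3
eef_pos: [0.4667, -0.2151, 0.0884]
tool_rot: [3.138, 0.005, 2.258]
force: [8.2, 1.8, 2.4]
grip_width: 0.0118
grip_force: 59.3
r 0.1285 q 1.176 yaw-a deg 1.1 Frad -3.6 Ftan -7.5 Fz 2.4
t 16.3 pos [ 0.4667 -0.2151  0.0884] rpy [179.8   0.3 129.4] w 0.0118 gf 59.3 F [8.2 1.8 2.4] j6 -1.28
turn units [ 0.0006  0.0007 -0.004 ] shift units now [ 0.029 -0.114  0.008] after turn [ 0.032 -0.113  0.009]
```

Creep until the tangential force clearly rises above the 10 N spring, which means contact with the stop.

```bash
python3 -m inch '[[[0,0,-0.003],[0,-0.05,0],255],[[0,0,-0.002],[0,-0.04,0],255],[[0,0,0],[0,0,0],255],[[0,0,0],[0,0,0],255]]'
python3 -c "from h import *;arc()"
python3 -m inch '[[[0,0,-0.001],[0,-0.04,0],255],[[0,0,0],[0,0,0],255],[[0,0,0],[0,0,0],255]]'
python3 -c "from h import *;arc()"
```

```text
time_s: 16.63
eef_pos: [0.4634, -0.2177, 0.0884]
tool_rot: [3.138, 0.005, 2.29]
force: [7.4, 2.8, 3.1]
grip_width: 0.0117
grip_force: 59.3
r 0.1286 q 1.209 yaw-a deg 1.0 Frad -2.6 Ftan -7.5 Fz 3.1
t 16.63 pos [ 0.4634 -0.2177  0.0884] rpy [179.8   0.3 131.2] w 0.0117 gf 59.3 F [7.4 2.8 3.1] j6 -1.32
turn units [0.0006 0.0007 0.0011] shift units now [ 0.029 -0.029  0.008] after turn [ 0.029 -0.029  0.009]
time_s: 16.88
eef_pos: [0.462, -0.2189, 0.0884]
tool_rot: [3.137, 0.005, 2.296]
force: [7.7, 4.7, 3.6]
grip_width: 0.0121
grip_force: 59.4
r 0.1286 q 1.223 yaw-a deg 0.6 Frad -1.5 Ftan -8.9 Fz 3.6
t 16.88 pos [ 0.462  -0.2189  0.0884] rpy [179.8   0.3 131.6] w 0.0121 gf 59.4 F [7.7 4.7 3.6] j6 -1.33
turn units [0.0007 0.0007 0.0021] shift units now [0.028 0.008 0.008] after turn [0.028 0.007 0.008]
```

```bash
python3 -m inch '[[[0,0,0],[0,-0.03,0],255],[[0,0,0],[0,0,0],255],[[0,0,0],[0,0,0],255]]'
python3 -c "from h import *;arc()"
python3 -m inch '[[[0,0,0],[0,-0.03,0],255],[[0,0,0],[0,0,0],255],[[0,0,0],[0,0,0],255]]'
python3 -c "from h import *;arc()"
```

```text
time_s: 17.13
eef_pos: [0.461, -0.2198, 0.0884]
tool_rot: [3.137, 0.005, 2.296]
force: [9.2, 4.5, 2.0]
grip_width: 0.0115
grip_force: 59.4
r 0.1286 q 1.234 yaw-a deg -0.0 Frad -2.7 Ftan -9.8 Fz 2.0
t 17.13 pos [ 0.461  -0.2198  0.0884] rpy [179.7   0.3 131.6] w 0.0115 gf 59.4 F [9.2 4.5 2. ] j6 -1.33
turn units [0.0007 0.0007 0.0021] shift units now [0.028 0.035 0.009] after turn [0.029 0.035 0.009]
time_s: 17.38
eef_pos: [0.4607, -0.22, 0.0884]
tool_rot: [3.135, 0.005, 2.296]
force: [13.0, 6.0, 1.1]
grip_width: 0.0126
grip_force: 59.4
r 0.1286 q 1.236 yaw-a deg -0.2 Frad -4.2 Ftan -13.8 Fz 1.1
t 17.38 pos [ 0.4607 -0.22    0.0884] rpy [179.6   0.3 131.6] w 0.0126 gf 59.4 F [13.   6.   1.1] j6 -1.33
turn units [0.0011 0.0008 0.0021] shift units now [0.028 0.041 0.009] after turn [0.029 0.041 0.009]
```

Force jumped 4 N for only 0.3 mm of motion: contact. One more small preload, then a look.

```bash
python3 -m inch '[[[0,0,0],[0,-0.03,0],255],[[0,0,0],[0,0,0],255],[[0,0,0],[0,0,0],255],[[0,0,0],[0,0,0],255]]'
python3 - <<'E'
from h import *
arc()
im,d=shot('top','t4');c=cv2.resize(im[180:330,325:510,::-1],None,fx=3,fy=3,interpolation=2)
im,d=shot('scene','s4');e=cv2.resize(im[190:340,40:225,::-1],None,fx=3,fy=3,interpolation=2)
cv2.imwrite('pics/c4.png',cv2.resize(cv2.convertScaleAbs(np.hstack([c,e]),alpha=1.6),(800,324)))
E
```

```text
time_s: 17.72
eef_pos: [0.4606, -0.2202, 0.0885]
tool_rot: [3.133, 0.005, 2.296]
force: [16.0, 10.3, -0.7]
grip_width: 0.012
grip_force: 59.4
r 0.1286 q 1.238 yaw-a deg -0.3 Frad -3.0 Ftan -18.8 Fz -0.7
t 17.72 pos [ 0.4606 -0.2202  0.0885] rpy [179.5   0.3 131.6] w 0.012 gf 59.4 F [16.  10.3 -0.7] j6 -1.33
turn units [0.0014 0.0008 0.0021] shift units now [0.028 0.046 0.009] after turn [0.029 0.046 0.009]
```

View pics/c4.png

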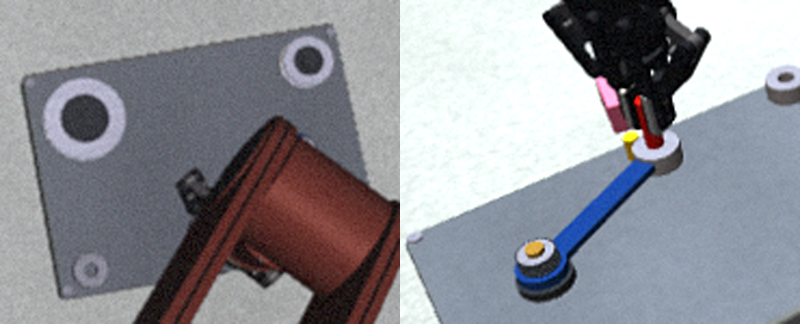

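The right half shows the roller (657,150) against the yellow pin (630,145), with the post held in the fingers at (650,115). The force is 19 N and steady, and the spare roller is untouched. Handing in.

```bash
python3 -c "
from station import ctrl
print(ctrl.hand_in())"
```

```text
the job is handed in; nothing more can be done
None
```

The wooden offcut lies in the blue tray, and the gripper is holding the tensioner arm by its red post against the yellow stop pin with about 19 N; I handed the job in at 17.7 s on the robot's clock, and no verdict came back.

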